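Thread the jar lid and lock it

TASK

The lid of the storage jar was only set loosely on its neck. Turn the lid backwards (counter-clockwise seen from above) until it drops into the thread; then screw it down clockwise until it comes to its stop, and swing the keeper arm over the lid as far as it goes. Let go of everything and leave the other things on the shelf where they are.

Things in the scene. Friction and masses are not known exactly. Their poses are not given: they have to be found in the camera images.
- jar_neck (a point): On the upright axis of the clear glass jar, level with the tops of its three thread ridges, 150 mm above the shelf. Jar 112 mm wide, clamped fast to a steel base: it cannot move. z is up; y points to the keeper arm's post, 90 mm from the axis; with the lid screwed home its grip bar lies along x. The lid fits it closely: it turns and moves up and down on this axis but does not tip, and cannot be pulled off.
- lid_bar (a point): Centre, half-way up, of the straight bar across the top of the aluminium lid; x along the bar, z up. Bar 124 mm long, 14 wide, 30 tall, standing on the lid's flat top, its ends 9.5 mm beyond the lid's rim (105 mm across). Lid 0.25 to 0.36 kg; 1 to 3 N at a bar end turn it. Height above jar_neck: 46 mm at the start, 33 dropped into the thread, 27 screwed home.
- lid (a joint): Lid angle in rad, counter-clockwise from above: the bar's yaw in jar_neck's frame. It starts at 0.15 to 0.9 with the lid's three inner lugs on the ridges, and cannot go clockwise past 0. Turned back to 1.36 or more, the lugs fall 13 mm through gaps; a block stops it at 1.68. Turned clockwise from there it sinks 6 mm more, evenly, to its stop at 0. It stays where it is left.
- keeper_pin (a point): Half-way up the upright steel pin (13 mm diameter, 30 mm tall) on the keeper arm, 45 mm from the arm's pivot; the arm (64 mm long, 18 mm wide, 10 mm thick) has its top 15 mm below this point. Pushing this pin sideways swings the arm. The arm passes 3.5 mm over the top of a lid that is screwed home; a lid that stands higher blocks it.
- keeper_pivot (a point): Point on the upright pivot axis of the keeper arm, at the height of the middle of the pin; the post below it, 16 mm in diameter, stands 90 mm from the jar's axis.
- keeper (a joint): Angle of the keeper arm in rad: 0 is swung away from the jar, growing counter-clockwise seen from above to 1.745 at its stop, where the arm points to the jar's axis and lies over the lid's rim. It stays where it is left; 1 to 2 N at the pin move it.
- saucer: Bystander: grey planter saucer, 150 mm across, 22 mm high; origin under its centre.
- spoon_rest: Bystander: wooden spoon rest, a shallow tray 200 x 85 x 20 mm; origin under its centre.
- can: Bystander: tin, 68 mm wide, 110 mm high; origin under its centre.
- spoon: Bystander: wooden spoon lying on the shelf; origin under its middle.

How it is judged:
By the outcome, as a careful person would: the job done as asked, in the order asked, and still so for the second after the job is handed in, with the robot touching nothing.
It also fails if it takes over 64 s, if anything falls off the work surface, if the arm or the gripper's body presses on something with over 40 N, if the wrist force passes 120 N, or if a joint passes its speed limit or range.

ROBOT

A 6-joint arm with a two-finger parallel gripper is mounted at the origin on the work surface. World frame = base frame: x ahead of the robot, y to its left, z up, the work surface at z = 0. Lengths are in m, angles in rad, forces in N, time in s.
With the tool pointing down it reaches from about 0.35 to 0.85 m from the base axis. Payload 8.1 kg.
Tool frame: the origin (TCP) lies at the very end of the fingers, on their centre line; the grasp point (between the pads) lies 19 mm behind it; z points along the fingers, y is the line along which they close (so a half turn about z gives the same grasp; the last joint's range is limited). The gripper opens to 93 mm and grips with 3 to 60 N. Pads are 15 mm wide; open, the fingers measure 128 mm over their backs; the gripper's body (75 mm by 188 mm) begins 65 mm behind the grasp point.
Start: joints at [1.036, 0.13, 1.488, -0, 1.523, -0.085], TCP at [0.261, 0.54, 0.219] pointing down, gripper open.
Joint ranges: [-2.96, 2.96], [-0.89, 2.26], [0.02, 2.5], [-1.34, 4.48], [0, 2.73], [-2.66, 2.66]. Speed limits (rad/s): [2.39, 2.39, 2.79, 3.14, 3.14, 3.14].

INTERFACE

Orientations are given as a unit quaternion [x, y, z, w].
In Python, from workcell import manip gives the robot as it stands.
- The arm moves only by the tool send_rows, never from a script. Its argument "moves" is a list of rows, each a list of 3 entries, a list of its own where there are three numbers: the shift along the tool's x, y, z in m, then the turn about the tool's z in degrees, then the gripper's target within -1 to 1 (shut at 1, half-way at 0, fully open at -1). In form: [[[dx, dy, dz], roll, hand], ...]. A call has 1 to 10 rows; each row shifts and turns the commanded pose from where the row before left it, along the tool's axes as they then stand; what a row does not reach is not made up. A row lasts 1/10 s, in which the tool goes at most 50 mm and 8.59 degrees, less where a joint would pass 70% of its speed; a pose out of reach is approached as far as the arm can. A call with a gripper value outside its range is refused whole. The fingers move at their own pace and stop on an object; the grip force is fixed at half the most. Time passes only in rows, so rows that do not move let the fingers close. It gives the time, the measured TCP pose, the force, the opening and the grip force at its end, in the units of the state.
- manip.get_state(): the state, without advancing time (a new reading comes with each control period).
- manip.snapshot(name): name is "scene" or "top" or "wrist"; returns (picture, depth): 420x560x3 uint8, blue, green, red; 420x560 float32, m along the optical axis (not along the pixel's ray), 0 where there is no reading.
- manip.get_calibration(name): a dict with "fov_y" (degrees; the focal length in pixels is half the picture's height over the tangent of half this angle, whatever the lens; pixels are square), "cx", "cy" (the principal point, pixels), "k1" (the pictures are not rectified: a ray, as slopes to the right and down, at radius r is drawn at 1 + k1 r^2 times it, then the intrinsics apply), "extrinsics" (4x4, takes a point from camera to world coordinates). Camera axes: x right, y down, z forward; pixel columns grow to the right and rows downward; lengths in m; the calibration is good to about 2 mm. A picture is of the moment at which its call begins: read the wrist's pose just before it. get_calibration takes no time and is no camera call; for the wrist camera it gives the pose at the moment of the call.
- manip.close_job(): hands the job in; it is judged then, once.
The state is a dict: "time_s": time; "qpos": joint angles; "qvel": joint speeds; "joint_efforts": joint torques, N m; "position": TCP position; "ee_rot": TCP orientation; "ft_force": force on the tool from outside, world axes, zero at the start; "wrist_torque": the same for the moment, N m; "finger_gap": finger opening in m; "grasp_force": force on a finger pad.
Only numpy, scipy, OpenCV 4.12 (cv2) and the standard library are available. Lean on these libraries where they do the work, as an engineer would, in place of code of your own. Each camera call takes 0.05 s, during which the arm holds its last target. There are 200 camera calls.

## Working session

There is one attempt and no reset: what is moved stays moved. The work goes in short steps, Python scripts to look and compute and a tool call to move; the robot and the scene stay as the last step left them, time stands still between calls to the robot, and variables do not carry over. Pictures are saved under pics/ and viewed, at most 10 in all, crops included, and the job is handed in when it is done.

Besides the shell and the picture viewer there is one more tool, called after "Call:" by a JSON object that holds its "fn" and its "kwargs", one argument or row to a line. send_rows: Moves the arm, as the interface text tells. Its arguments: {"type":"object","properties":{"moves":{"type":"array","items":{"type":"array"}}},"required":["moves"]}

```bash
mkdir -p pics
cat > h.py <<'E'
import numpy as np, cv2
from workcell import manip
def cal(n):
    c=manip.get_calibration(n); f=210/np.tan(np.radians(c["fov_y"])/2)
    return f,c["cx"],c["cy"],c["k1"],np.array(c["extrinsics"])
def rays(n,uv,c=None):
    f,cx,cy,k,T=c or cal(n)
    K=np.array([[f,0,cx],[0,f,cy],[0,0,1.]])
    p=cv2.undistortPoints(np.array(uv,float).reshape(-1,1,2),K,np.array([k,0,0,0.,0]))[:,0]
    d=np.c_[p,np.ones(len(p))]
    return T[:3,3],d@T[:3,:3].T
def onz(n,uv,z,c=None):
    o,d=rays(n,uv,c); return o+d*((z-o[2])/d[:,2])[:,None]
def cloud(n,depth,c=None):
    v,u=np.nonzero(depth>0); o,d=rays(n,np.c_[u,v],c)
    return u,v,o+d*depth[v,u][:,None]
E
python3 - <<'E'
from h import *
for n in("scene","top"):
    p,d=manip.snapshot(n); cv2.imwrite(f"pics/{n}0.png",p); np.save(n+"0.npy",d)
    print(n,np.round(cal(n)[4],3).tolist())
s=manip.get_state(); print(s)
E
```

```text
scene [[-0.319, 0.755, -0.573, 1.02], [0.948, 0.243, -0.208, 0.167], [-0.018, -0.609, -0.793, 0.884], [0.0, 0.0, 0.0, 1.0]]
top [[0.006, -0.981, 0.193, 0.31], [-1.0, -0.008, -0.007, -0.012], [0.008, -0.193, -0.981, 1.11], [0.0, 0.0, 0.0, 1.0]]
{'time_s': 0.1, 'qpos': array([ 1.03562737e+00,  1.31107217e-01,  1.48917967e+00,  5.26801714e-06,
        1.52298810e+00, -8.54000360e-02]), 'qvel': array([ 1.98221095e-03, -8.35886752e-04, -1.60500353e-03, -7.05894886e-05,
        4.19167106e-04,  1.30086345e-04]), 'joint_efforts': array([ 7.83234500e-04, -5.61335385e+01, -4.93095088e+01,  7.70038250e-02,
        2.90679408e-02, -1.54081744e-05]), 'position': array([0.26056834, 0.53989345, 0.21767435]), 'ee_rot': array([ 2.22993777e-01,  9.74819505e-01, -8.00193726e-04, -2.59337918e-04]), 'ft_force': array([0.28001331, 0.60540533, 0.07626808]), 'wrist_torque': array([-0.03150027, -0.04797818, -0.09121132]), 'grasp_force': 0.0, 'finger_gap': 0.09307149967652188}
```

View pics/scene0.png

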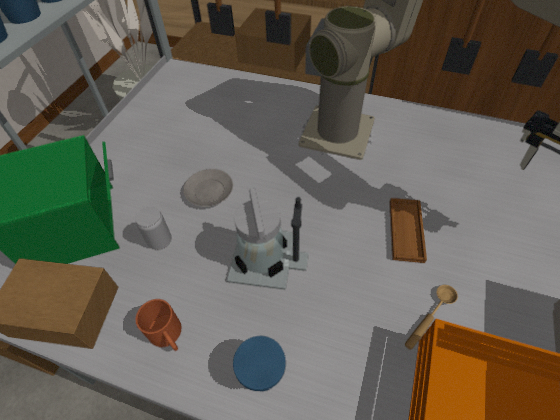

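View pics/top0.png

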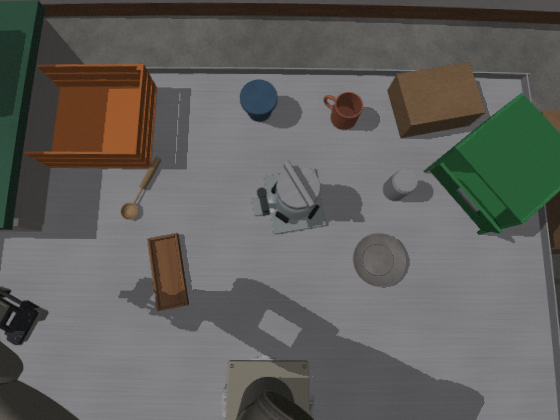

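The scene view shows the jar at about (260,230), with the keeper post to its right at (297,225). In the top view the lid bar runs from (285,165) to (315,205) and the keeper is at (262,200). Next I'll use the depth data and a zoomed crop.

Run:
```python
from h import *
t=cv2.imread("pics/top0.png");s=cv2.imread("pics/scene0.png")
a=cv2.resize(t[150:240,235:335],(400,360),interpolation=cv2.INTER_CUBIC)
b=cv2.resize(s[180:290,215:325],(360,360),interpolation=cv2.INTER_CUBIC)
cv2.imwrite("pics/crop0.png",np.hstack([a,b]))
for n,box in(("top",(235,335,150,240)),("scene",(215,325,180,290))):
    d=np.load(n+"0.npy"); u,v,P=cloud(n,d)
    m=(u>box[0])&(u<box[1])&(v>box[2])&(v<box[3])&(P[:,2]>0.15)
    Q=P[m]; print(n,len(Q),np.histogram(Q[:,2],bins=np.arange(.15,.3,.005)))
    for lo,hi in((.195,.215),(.165,.19)):
        q=Q[(Q[:,2]>lo)&(Q[:,2]<hi)]; print(lo,len(q),q.min(0),q.max(0),q.mean(0)) if len(q) else 0
    np.save(n+"Q.npy",np.c_[u[m],v[m],Q])
```

```text
top 1799 (array([ 13,  15,  10,  13,  70, 444, 802,  27,  26,  22,  28, 125, 203,
         1,   0,   0,   0,   0,   0,   0,   0,   0,   0,   0,   0,   0,
         0,   0,   0]), array([0.15 , 0.155, 0.16 , 0.165, 0.17 , 0.175, 0.18 , 0.185, 0.19 ,
       0.195, 0.2  , 0.205, 0.21 , 0.215, 0.22 , 0.225, 0.23 , 0.235,
       0.24 , 0.245, 0.25 , 0.255, 0.26 , 0.265, 0.27 , 0.275, 0.28 ,
       0.285, 0.29 , 0.295]))
0.195 378 [ 0.47891326 -0.10623147  0.19556986] [0.59965998 0.0128395  0.21482629] [ 0.5385085  -0.06544863  0.20906157]
0.165 1356 [ 0.47253908 -0.12211374  0.16508354] [0.59699356 0.02850902 0.18944239] [ 0.53763513 -0.05804345  0.18022222]
scene 1983 (array([ 57,  57,  56,  66, 101, 445, 824,  16,  20,  19,  23, 125, 174,
         0,   0,   0,   0,   0,   0,   0,   0,   0,   0,   0,   0,   0,
         0,   0,   0]), array([0.15 , 0.155, 0.16 , 0.165, 0.17 , 0.175, 0.18 , 0.185, 0.19 ,
       0.195, 0.2  , 0.205, 0.21 , 0.215, 0.22 , 0.225, 0.23 , 0.235,
       0.24 , 0.245, 0.25 , 0.255, 0.26 , 0.265, 0.27 , 0.275, 0.28 ,
       0.285, 0.29 , 0.295]))
0.195 341 [ 0.48053361 -0.10566589  0.19547124] [0.60140858 0.0139583  0.21403887] [ 0.54703754 -0.05955154  0.20884906]
0.165 1452 [ 0.47562349 -0.1226913   0.1650153 ] [0.60069011 0.02988022 0.18955137] [ 0.54702832 -0.05563673  0.17939366]
```

View pics/crop0.png

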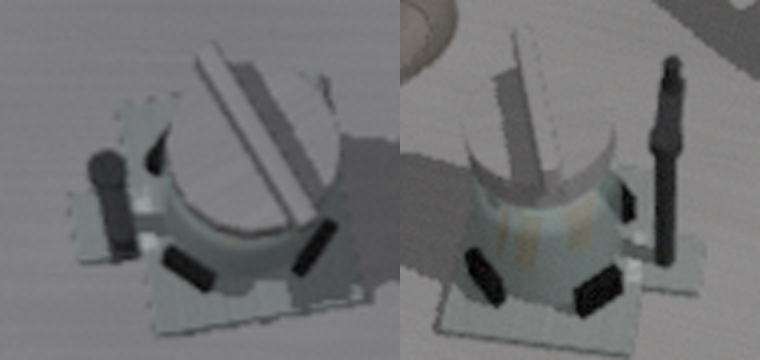

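Run:
```python
from h import *
from scipy.optimize import least_squares
for n in("top","scene"):
    u,v,*_=D=np.load(n+"Q.npy").T; P=D[2:].T
    dist=np.hypot(P[:,0]-.54,P[:,1]+.065)
    b=P[(P[:,2]>.2055)&(dist<.075)]
    r=cv2.minAreaRect((b[:,:2]*1000).astype(np.float32)); print(n,"bar",r, b[:,:2].mean(0))
    c=b[:,:2].mean(0); w=np.linalg.svd(b[:,:2]-c)[2][0]; print(" bar yaw deg",np.degrees(np.arctan2(w[1],w[0])))
    l=P[(P[:,2]>.176)&(P[:,2]<.186)&(dist<.075)]
    h=cv2.convexHull((l[:,:2]*1000).astype(np.float32))[:,0]
    q=least_squares(lambda p:np.hypot(h[:,0]-p[0],h[:,1]-p[1])-52.5,[540,-65],loss='soft_l1').x
    print(" circle",q, cv2.minEnclosingCircle(h))
    k=P[(dist>.075)&(P[:,1]>-.02)]
    for z0 in np.arange(.15,.215,.005):
        a=k[(k[:,2]>=z0)&(k[:,2]<z0+.005)]
        if len(a): print("  %.3f"%z0,len(a),np.round(a[:,:2].mean(0),4),np.round(a[:,:2].min(0),3),np.round(a[:,:2].max(0),3))
```

```text
top bar ((544.4926147460938, -71.38424682617188), (123.76390075683594, 14.420513153076172), 30.745275497436523) [ 0.54358414 -0.07142978]
 bar yaw deg -149.4088773045202
 circle [544.09033886 -70.60219034] ((540.8598022460938, -56.963279724121094), 66.9337158203125)
  0.170 49 [0.499  0.0101] [ 0.473 -0.001] [0.519 0.024]
  0.175 98 [0.5116 0.0148] [ 0.474 -0.001] [0.541 0.029]
  0.180 30 [0.5244 0.0171] [0.483 0.001] [0.54  0.028]
  0.185 3 [0.4815 0.0053] [0.48  0.001] [0.484 0.011]
  0.190 3 [0.4811 0.0051] [0.479 0.001] [0.486 0.008]
  0.195 1 [0.4805 0.0035] [0.48  0.004] [0.48  0.004]
  0.200 8 [0.4823 0.009 ] [0.479 0.006] [0.488 0.013]
  0.205 18 [0.4856 0.0077] [0.481 0.003] [0.49  0.013]
scene bar ((546.1121826171875, -70.50276947021484), (124.61212158203125, 13.978780746459961), 30.55859375) [ 0.54979429 -0.06842317]
 bar yaw deg 30.615537282573534
 circle [546.9677364  -69.62374522] ((541.4437255859375, -56.147605895996094), 66.7454605102539)
  0.150 7 [0.5355 0.0193] [0.532 0.012] [0.538 0.025]
  0.155 5 [0.5356 0.0212] [0.533 0.015] [0.537 0.026]
  0.160 1 [0.5403 0.0183] [0.54  0.018] [0.54  0.018]
  0.165 10 [0.5292 0.0208] [0.476 0.011] [0.541 0.03 ]
  0.170 50 [0.5101 0.0151] [ 0.477 -0.001] [0.543 0.029]
  0.175 106 [0.5157 0.0151] [0.476 0.   ] [0.543 0.029]
  0.180 29 [0.5228 0.0167] [0.488 0.005] [0.54  0.028]
  0.185 6 [0.4913 0.0103] [0.49  0.005] [0.492 0.014]
  0.190 8 [0.4908 0.0088] [0.489 0.005] [0.492 0.014]
  0.195 7 [0.4904 0.0105] [0.489 0.005] [0.492 0.014]
  0.200 10 [0.4884 0.0079] [0.481 0.003] [0.493 0.014]
  0.205 15 [0.4871 0.0088] [0.481 0.004] [0.493 0.013]
```

Fitting gives a jar axis near (0.545, -0.071), a bar yaw of about 30.6° and a jar yaw of about 9–11°. The pin is near (0.486, 0.008). I'll move above the jar now.

Call:
{"fn": "send_rows", "kwargs": {
  "moves": [
    [[0,0,-0.045],0,-1],
    [[0,0,-0.045],0,-1],
    [[-0.037,-0.03,0],0,-1],
    [[-0.037,-0.03,0],0,-1],
    [[-0.037,-0.03,0],0,-1],
    [[-0.037,-0.03,0],0,-1],
    [[-0.037,-0.03,0],0,-1],
    [[-0.037,-0.03,0],0,-1],
    [[-0.037,-0.03,0],0,-1],
    [[-0.037,-0.03,0],0,-1]
  ]
}}

```text
time_s: 1.1
position: [0.4233, 0.1936, 0.3083]
ee_rot: [0.223, 0.975, -0.0, -0.0]
ft_force: [0.6, 0.8, 0.2]
finger_gap: 0.0933
grasp_force: 0.0
```

Call:
{"fn": "send_rows", "kwargs": {
  "moves": [
    [[-0.037,-0.03,0],0,-1],
    [[-0.037,-0.03,0],0,-1],
    [[-0.037,-0.03,0],0,-1],
    [[-0.037,-0.03,0],0,-1],
    [[0,0,0],8,-1],
    [[0,0,0],8,-1],
    [[0,0,0],8,-1],
    [[0,0,0],8,-1],
    [[0,0,0],8,-1],
    [[0,0,0],8,-1]
  ]
}}

```text
time_s: 2.1
position: [0.5039, 0.023, 0.3081]
ee_rot: [0.603, 0.798, -0.0, -0.0]
ft_force: [1.0, -0.3, -0.0]
finger_gap: 0.0933
grasp_force: 0.0
```

Call:
{"fn": "send_rows", "kwargs": {
  "moves": [
    [[0,0,0],8,-1],
    [[0,0,0],8,-1],
    [[0,0,0],8,-1],
    [[0,0,0],8,-1],
    [[0,0,0],8,-1],
    [[0,0,0],8,-1],
    [[0,0,0],8,-1],
    [[0,0,0],8,-1],
    [[0,0,0],8,-1],
    [[0,0,0],0,-1]
  ]
}}

```text
time_s: 3.1
position: [0.504, 0.0231, 0.3082]
ee_rot: [0.956, 0.293, -0.0, -0.0]
ft_force: [0.7, -0.5, 0.2]
finger_gap: 0.0931
grasp_force: 0.0
```

Run:
```python
from h import *
from scipy.optimize import least_squares
c=cal("wrist"); p,d=manip.snapshot("wrist"); cv2.imwrite("pics/w1.png",p); np.save("w1.npy",d)
u,v,P=cloud("wrist",d,c); print(np.round(c[4],3).tolist(), (d>0).mean())
dist=np.hypot(P[:,0]-.545,P[:,1]+.071)
b=P[(P[:,2]>.204)&(P[:,2]<.216)&(dist<.068)]
print("bar",len(b),cv2.minAreaRect((b[:,:2]*1000).astype(np.float32)) if len(b) else 0)
k=P[(P[:,2]>.165)&(dist>.066)&(dist<.14)&(P[:,2]<.22)&(P[:,1]>-.03)]
a=k[(k[:,2]<.185)];q=k[k[:,2]>.198]
for s in(a,q):
    if len(s)>4: print(len(s),s.mean(0),cv2.minAreaRect((s[:,:2]*1000).astype(np.float32)))
```

```text
[[0.561, -0.795, -0.232, 0.569], [-0.828, -0.538, -0.157, 0.068], [-0.0, 0.28, -0.96, 0.474], [0.0, 0.0, 0.0, 1.0]] 0.996156462585034
bar 2077 ((562.3685913085938, -59.47690963745117), (83.8390121459961, 14.063135147094727), 30.739788055419922)
1670 [0.51511602 0.01616166 0.17629761] ((509.4759826660156, 12.637131690979004), (67.40142822265625, 24.055330276489258), 15.858114242553711)
244 [0.48716475 0.00942767 0.20407946] ((486.7557678222656, 9.061920166015625), (12.460762977600098, 12.217485427856445), 53.24938201904297)
```

View pics/w1.png

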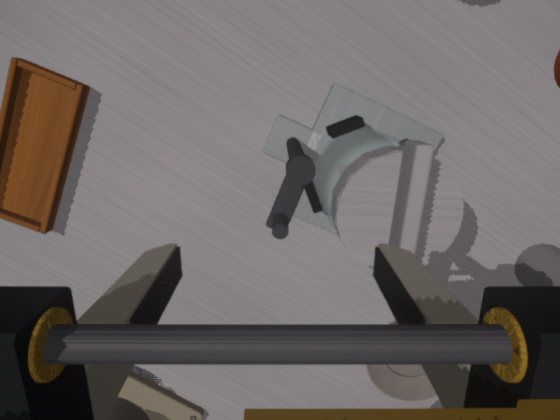

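The bar runs from (415,145) to (405,265), with its lower end hidden by a finger. The pin is at (281,230) and the pivot hub at (300,168).

Run:
```python
from h import *
c=cal("wrist"); d=np.load("w1.npy")
for uv in((300,168),(281,230),(295,145)):
    z=d[uv[1],uv[0]]; o,r=rays("wrist",[uv],c); print(uv,o+r[0]*z)
u,v,P=cloud("wrist",d,c)
m=(abs(u-300)<25)&(abs(v-168)<25)&(P[:,2]>.178)&(P[:,2]<.2)
print(m.sum(),P[m].mean(0),cv2.minAreaRect((P[m,:2]*1000).astype(np.float32)))
```

```text
(300, 168) [0.53142515 0.02019054 0.17876981]
(281, 230) [0.48777028 0.00879097 0.20573668]
(295, 145) [0.53603622 0.02296588 0.08283496]
609 [0.53041736 0.01893886 0.1790506 ] ((530.245361328125, 18.871192932128906), (23.010597229003906, 23.141021728515625), 34.732295989990234)
```

Call:
{"fn": "send_rows", "kwargs": {
  "moves": [
    [[0,0,0],3.4,-1],
    [[-0.004,0.034,0],0,0],
    [[-0.004,0.034,0],0,0],
    [[-0.004,0.033,0],0,0],
    [[0,0,0],0,0],
    [[0,0,0.04],0,0],
    [[0,0,0.04],0,0],
    [[0,0,0],0,0]
  ]
}}

```text
time_s: 3.95
position: [0.5417, -0.0685, 0.2219]
ee_rot: [0.964, 0.267, -0.005, -0.003]
ft_force: [-0.7, 0.7, 0.1]
finger_gap: 0.0474
grasp_force: 0.0
```

Call:
{"fn": "send_rows", "kwargs": {
  "moves": [
    [[0,0,0],0,0],
    [[0,0,0],0,0]
  ]
}}

```text
time_s: 4.15
position: [0.5468, -0.0697, 0.2315]
ee_rot: [0.964, 0.267, 0.002, 0.001]
ft_force: [-0.2, 0.2, -0.2]
finger_gap: 0.0465
grasp_force: 0.0
```

Call:
{"fn": "send_rows", "kwargs": {
  "moves": [
    [[0,0,0],0,0],
    [[0,0,0.01],0,0],
    [[0,0,0.01],0,0],
    [[0,0,0.01],0,0],
    [[0,0,0.008],0,0],
    [[0,0,0.004],0,0],
    [[0,0,0],0,0],
    [[0,0,0],0,0]
  ]
}}

```text
time_s: 4.95
position: [0.5457, -0.0698, 0.1867]
ee_rot: [0.964, 0.266, 0.0, 0.0]
ft_force: [0.7, -0.0, 0.8]
finger_gap: 0.0464
grasp_force: 0.0
```

Call:
{"fn": "send_rows", "kwargs": {
  "moves": [
    [[0,0,0],0,0.6],
    [[0,0,0],0,1],
    [[0,0,0],0,1],
    [[0,0,0],0,1],
    [[0,0,0],0,1]
  ]
}}

```text
time_s: 5.45
position: [0.5459, -0.0701, 0.1868]
ee_rot: [0.964, 0.266, 0.0, 0.0]
ft_force: [0.2, -0.3, -1.7]
finger_gap: 0.0137
grasp_force: 30.0
```

Call:
{"fn": "send_rows", "kwargs": {
  "moves": [
    [[0,0,0],-3,1],
    [[0,0,0],-5,1],
    [[0,0,0],-5,1],
    [[0,0,0],-5,1],
    [[0,0,0],-5,1],
    [[0,0,0],-5,1],
    [[0,0,0],-5,1],
    [[0,0,0],-5,1],
    [[0,0,0],-5,1],
    [[0,0,0],-5,1]
  ]
}}

```text
time_s: 6.45
position: [0.5452, -0.0696, 0.1867]
ee_rot: [0.771, 0.636, -0.0, -0.0]
ft_force: [-4.7, 0.4, 3.0]
finger_gap: 0.0136
grasp_force: 30.0
```

Call:
{"fn": "send_rows", "kwargs": {
  "moves": [
    [[0,0,0],-5,1],
    [[0,0,0],-5,1],
    [[0,0,0],-4,1],
    [[0,0,0],-3,1],
    [[0,0,0],0,1],
    [[0,0,0],0,1]
  ]
}}

```text
time_s: 7.05
position: [0.5448, -0.0696, 0.1859]
ee_rot: [0.671, 0.742, -0.001, -0.001]
ft_force: [-2.1, -0.1, -3.6]
finger_gap: 0.0138
grasp_force: 30.0
```

Run:
```python
from h import *
s=manip.get_state(); print(s["wrist_torque"],s["ft_force"],s["qpos"])
```

```text
[0.09439962 0.68268389 0.01239107] [-2.10322588 -0.13894117 -3.62156105] [-2.20384146e-01  1.29565762e-02  1.67120137e+00  1.92309475e-05
  1.45953546e+00 -3.20514631e-01]
```

Call:
{"fn": "send_rows", "kwargs": {
  "moves": [
    [[0,0,0],0,0.5],
    [[0,0,0],0,0.5],
    [[0,0,0],0,0.5],
    [[0,0,0],0,0.5],
    [[0,0,0.002],0,0.5],
    [[0,0,0.002],0,0.5],
    [[0,0,0.002],0,0.5],
    [[0,0,0.002],0,0.5],
    [[0,0,0],0,0.5]
  ]
}}

```text
time_s: 7.95
position: [0.5453, -0.0697, 0.1781]
ee_rot: [0.67, 0.742, -0.0, -0.0]
ft_force: [-0.2, -0.3, -0.6]
finger_gap: 0.0235
grasp_force: 0.0
```

Run:
```python
from h import *
for n in("top","scene"):
    p,d=manip.snapshot(n); u,v,P=cloud(n,d)
    dist=np.hypot(P[:,0]-.545,P[:,1]+.07); m=(dist<.064)&(P[:,2]>.155)&(P[:,2]<.225)
    h=np.histogram(P[m,2],bins=np.arange(.155,.226,.005)); print(n,h[0])
```

```text
top [  6  10 240  43   7   9   9  14  77   7   0   0   0   0]
scene [ 50  68 489  50  28  30  31  34 112   2   0   0   0   0]
```

The lid has dropped: its top is at about 0.167 and the bar top at about 0.197. Next I'll regrip and screw it down.

Call:
{"fn": "send_rows", "kwargs": {
  "moves": [
    [[0,0,0.002],0,0.5],
    [[0,0,0.0025],0,0.5],
    [[0,0,0],0,1],
    [[0,0,0],0,1],
    [[0,0,0],0,1],
    [[0,0,0],0,1],
    [[0,0,0],0,1]
  ]
}}

```text
time_s: 8.75
position: [0.545, -0.0698, 0.1739]
ee_rot: [0.67, 0.742, -0.0, -0.001]
ft_force: [-6.1, -0.5, 0.9]
finger_gap: 0.0139
grasp_force: 30.0
```

Call:
{"fn": "send_rows", "kwargs": {
  "moves": [
    [[0,0,0.0002],3,1],
    [[0,0,0.0003],5,1],
    [[0,0,0.0003],5,1],
    [[0,0,0.0004],5,1],
    [[0,0,0.0003],5,1],
    [[0,0,0.0004],5,1],
    [[0,0,0.0003],5,1],
    [[0,0,0.0004],5,1],
    [[0,0,0.0003],5,1],
    [[0,0,0],0,1]
  ]
}}

```text
time_s: 9.75
position: [0.5456, -0.07, 0.1713]
ee_rot: [0.896, 0.444, -0.0, 0.0]
ft_force: [-3.7, -0.9, 1.1]
finger_gap: 0.014
grasp_force: 30.0
```

Run:
```python
from h import *
s=manip.get_state(); print(s["wrist_torque"],s["ft_force"],s["position"],s["ee_rot"],s["finger_gap"],s["grasp_force"])
```

```text
[-0.30308198  0.68600061 -0.14176585] [-3.71105538 -0.91801945  1.10829678] [ 0.54556312 -0.07002353  0.17131913] [ 8.95950547e-01  4.44153783e-01 -1.06554065e-04  1.52195542e-04] 0.013959132732686745 30.01216024160385
```

Call:
{"fn": "send_rows", "kwargs": {
  "moves": [
    [[0,0,0.0003],5,1],
    [[0,0,0.0003],5,1],
    [[0,0,0.0004],5,1],
    [[0,0,0.0003],5,1],
    [[0,0,0.0004],5,1],
    [[0,0,0.0003],5,1],
    [[0,0,0.0004],5,1],
    [[0,0,0.0002],4,1],
    [[0,0,0],0,1]
  ]
}}

```text
time_s: 10.65
position: [0.5458, -0.0705, 0.1684]
ee_rot: [0.993, 0.121, 0.0, 0.001]
ft_force: [-0.7, -3.5, -2.5]
finger_gap: 0.0136
grasp_force: 30.0
```

```bash
cat > st.py <<'E'
from h import *
s=manip.get_state(); q=s["ee_rot"]; print(s["time_s"],"tq",s["wrist_torque"].round(3),s["ft_force"].round(2),s["position"].round(4),"yaw",np.degrees(2*np.arctan2(q[1],q[0])).round(2))
E
python3 st.py
```

```text
10.65 tq [-0.886  0.197 -0.018] [-0.67 -3.5  -2.46] [ 0.5458 -0.0705  0.1684] yaw 13.88
```

Call:
{"fn": "send_rows", "kwargs": {
  "moves": [
    [[0,0,0.0001],2,1],
    [[0,0,0.0001],2,1],
    [[0,0,0],0,1]
  ]
}}

```text
time_s: 10.95
position: [0.5458, -0.0705, 0.1683]
ee_rot: [0.996, 0.087, 0.0, 0.001]
ft_force: [-0.5, -6.3, -3.8]
finger_gap: 0.014
grasp_force: 30.0
```

```bash
python3 st.py
```

```text
10.95 tq [-1.117  0.111  0.211] [-0.54 -6.31 -3.8 ] [ 0.5458 -0.0705  0.1683] yaw 9.99
```

Call:
{"fn": "send_rows", "kwargs": {
  "moves": [
    [[0,0,0.0001],1.5,1],
    [[0,0,0],0,1],
    [[0,0,0],0,1]
  ]
}}

```text
time_s: 11.25
position: [0.5458, -0.0704, 0.1683]
ee_rot: [0.997, 0.075, 0.0, 0.001]
ft_force: [-0.4, -5.4, -2.5]
finger_gap: 0.0137
grasp_force: 30.4
```

```bash
python3 st.py
```

```text
11.25 tq [-1.138  0.299  0.5  ] [-0.42 -5.43 -2.47] [ 0.5458 -0.0704  0.1683] yaw 8.58
```

Call:
{"fn": "send_rows", "kwargs": {
  "moves": [
    [[0,0,0],1.5,1],
    [[0,0,0],0,1],
    [[0,0,0],0,1]
  ]
}}

```text
time_s: 11.55
position: [0.5459, -0.0704, 0.1684]
ee_rot: [0.998, 0.062, 0.0, 0.001]
ft_force: [0.4, -5.2, -2.7]
finger_gap: 0.014
grasp_force: 31.0
```

```bash
python3 st.py
```

```text
11.55 tq [-1.023  0.161  0.667] [ 0.43 -5.19 -2.66] [ 0.5459 -0.0704  0.1684] yaw 7.09
```

Torque is rising while the tool only twists on the bar, so the lid is at its stop. I'll release, rise, and check.

Call:
{"fn": "send_rows", "kwargs": {
  "moves": [
    [[0,0,0],0,0.6],
    [[0,0,0],0,0.3],
    [[0,0,0],0,0.3],
    [[0,0,0],0,0.3],
    [[0,0,-0.01],0,0.3],
    [[0,0,-0.03],0,0.3],
    [[0,0,-0.03],0,0.3],
    [[0,0,-0.03],0,0.3],
    [[0,0,-0.02],-3,0.3],
    [[0,0,0],-3,0.3]
  ]
}}

```text
time_s: 12.55
position: [0.5474, -0.0701, 0.2938]
ee_rot: [0.994, 0.113, 0.004, 0.001]
ft_force: [0.1, -1.3, 0.6]
finger_gap: 0.0323
grasp_force: 0.0
```

Call:
{"fn": "send_rows", "kwargs": {
  "moves": [
    [[-0.004,-0.01,0],0,0.3],
    [[-0.008,-0.02,0],0,0.4],
    [[-0.01,-0.02,0],0,0.4],
    [[-0.008,-0.02,0],0,0.4],
    [[-0.006,-0.014,0],0,0.4],
    [[-0.003,-0.006,0],0,0.4],
    [[0,0,0],0,0.4],
    [[0,0,0],0,0.4]
  ]
}}

```text
time_s: 13.35
position: [0.4878, 0.0091, 0.2883]
ee_rot: [0.994, 0.112, 0.0, 0.0]
ft_force: [-0.4, 0.3, -0.5]
finger_gap: 0.0278
grasp_force: 0.0
```

```bash
python3 st.py
python3 - <<'E'
from h import *
def look(n):
    c=cal(n); p,d=manip.snapshot(n); u,v,P=cloud(n,d,c)
    cv2.imwrite(f"pics/{n}2.png",p)
    dist=np.hypot(P[:,0]-.545,P[:,1]+.07); m=(dist<.068)&(P[:,2]>.15)&(P[:,2]<.21)
    print(n,np.histogram(P[m,2],bins=np.arange(.15,.211,.004))[0])
    b=P[m&(P[:,2]>.187)&(P[:,2]<.2)]; l=P[m&(P[:,2]>.155)&(P[:,2]<.17)]
    print(" lid z",np.median(l[:,2]),"bar z",np.median(b[:,2]),cv2.minAreaRect((b[:,:2]*1000).astype(np.float32)))
    k=P[(np.hypot(P[:,0]-.487,P[:,1]-.009)<.015)&(P[:,2]>.2)&(P[:,2]<.212)]
    print(" pin",len(k),cv2.minAreaRect((k[:,:2]*1000).astype(np.float32)) if len(k)>3 else "")
for n in("top","scene","wrist"): look(n)
E
```

```text
13.35 tq [-0.036  0.172 -0.02 ] [-0.36  0.35 -0.47] [0.4878 0.0091 0.2883] yaw 12.82
top [ 2  7 76 94  3  0  1  0  0  0  0  0  0  0  0]
 lid z 0.16213166717683175 bar z nan ((0.0, 0.0), (0.0, 0.0), 0.0)
 pin 25 ((484.8482360839844, 8.116311073303223), (12.361953735351562, 9.412919044494629), 0.3059031069278717)
scene [ 35  42 558 473  19  20  22  18  21  52 224  12   0   0   0]
 lid z 0.16183143952720436 bar z 0.19156458438915225 ((547.7262573242188, -70.04094696044922), (122.0936279296875, 14.38247299194336), 10.380992889404297)
 pin 27 ((486.3751220703125, 8.167702674865723), (12.555480003356934, 9.136746406555176), 17.67331886291504)
wrist [  74  141 7765 2495  247  272  254  290  286  594 2980    0    0    0
    0]
 lid z 0.16149730426145287 bar z 0.19115463499307933 ((545.4321899414062, -70.00594329833984), (123.13333129882812, 14.977291107177734), 10.725983619689941)
 pin 274 ((486.4261779785156, 8.699277877807617), (12.371695518493652, 12.224897384643555), 84.87208557128906)
  return _methods._mean(a, axis=axis, dtype=dtype,
  ret = ret.dtype.type(ret / rcount)
```

View pics/wrist2.png

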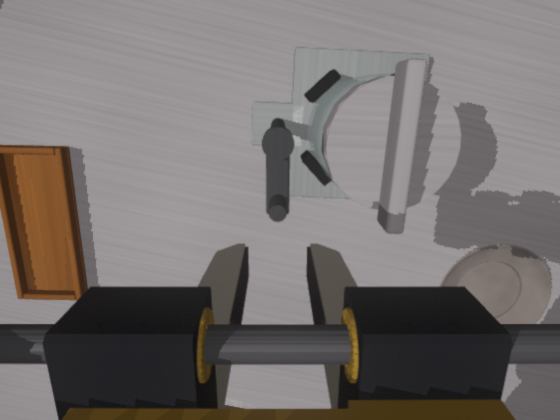

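The lid is home: its top is at 0.162 and the bar top at about 0.1915. The fingers stand over the pin, so I'll lower them around it as a cage.

Call:
{"fn": "send_rows", "kwargs": {
  "moves": [
    [[-0.001,0,0.01],0,0.4],
    [[0,0,0.03],0,0.4],
    [[0,0,0.03],0,0.4],
    [[0,0,0.02],0,0.4],
    [[0,0,0.01],0,0.4],
    [[0,0,0.006],0,0.4],
    [[0,0,0],0,0.6],
    [[0,0,0],0,0.6],
    [[0,0,0],0,0.6]
  ]
}}

```text
time_s: 14.4
position: [0.4875, 0.009, 0.1836]
ee_rot: [0.994, 0.112, 0.001, 0.0]
ft_force: [0.2, 0.5, -0.0]
finger_gap: 0.0186
grasp_force: 0.0
```

Call:
{"fn": "send_rows", "kwargs": {
  "moves": [
    [[0,0.0039,0],-5,0.6],
    [[0.0002,0.0039,0],-5,0.6],
    [[0.0002,0.0039,0],-5,0.6],
    [[0.0002,0.0039,0],-5,0.6],
    [[0.0002,0.0039,0],-5,0.6],
    [[0.0002,0.0039,0],-5,0.6],
    [[0,0,0],0,0.6]
  ]
}}

```text
time_s: 15.1
position: [0.498, -0.0116, 0.1832]
ee_rot: [0.931, 0.366, 0.001, 0.0]
ft_force: [-0.4, -0.2, 0.5]
finger_gap: 0.0189
grasp_force: 0.0
```

```bash
cat >> st.py <<'E'
v=s["position"][:2]-[.5303,.0189]; print("r",np.hypot(*v).round(4),"ang",np.degrees(np.arctan2(v[1],v[0]))%360,"gap",s["finger_gap"])
E
python3 st.py
```

```text
15.1 tq [-0.015  0.127  0.008] [-0.39 -0.25  0.54] [ 0.498  -0.0116  0.1832] yaw 42.89
r 0.0444 ang 223.42554118166078 gap 0.018925923480169835
```

Call:
{"fn": "send_rows", "kwargs": {
  "moves": [
    [[0.0002,0.0039,0],-5,0.6],
    [[0.0002,0.0039,0],-5,0.6],
    [[0.0002,0.0039,0],-5,0.6],
    [[0.0002,0.0039,0],-5,0.6],
    [[0.0002,0.0039,0],-5,0.6],
    [[0.0002,0.0039,0],-5,0.6],
    [[0.0002,0.0039,0],-5,0.6],
    [[0.0002,0.0039,0],-5,0.6],
    [[0.0002,0.0039,0],-5,0.6],
    [[0,0,0],0,0.6]
  ]
}}

```text
time_s: 16.1
position: [0.5291, -0.0254, 0.1829]
ee_rot: [0.721, 0.693, 0.0, 0.0]
ft_force: [-0.5, 0.2, 0.3]
finger_gap: 0.0184
grasp_force: 0.0
```

```bash
python3 st.py
```

```text
16.1 tq [-0.072  0.049 -0.027] [-0.5   0.19  0.33] [ 0.5291 -0.0254  0.1829] yaw 87.78
r 0.0443 ang 268.5100257939332 gap 0.018447229896392508
```

Call:
{"fn": "send_rows", "kwargs": {
  "moves": [
    [[0.0002,0.0039,0],-5,0.6],
    [[0.0001,0.0023,0],-3,0.6],
    [[0.0001,0.0023,0],-3,0.6],
    [[0,0,0],0,0.6],
    [[0,0,0],0,0.6]
  ]
}}

```text
time_s: 16.6
position: [0.5372, -0.0248, 0.1826]
ee_rot: [0.652, 0.758, 0.0, 0.0]
ft_force: [-0.8, -0.7, 1.1]
finger_gap: 0.0185
grasp_force: 0.0
```

```bash
python3 st.py
```

```text
16.6 tq [-0.038  0.026 -0.006] [-0.82 -0.67  1.09] [ 0.5372 -0.0248  0.1826] yaw 98.61
r 0.0442 ang 278.9442060847698 gap 0.018503958811067568
```

Call:
{"fn": "send_rows", "kwargs": {
  "moves": [
    [[0,0.0015,0],0,0.6],
    [[0,0.0015,0],0,0.6],
    [[0,0,0],0,0.6],
    [[0,0,0],0,0.6]
  ]
}}

```text
time_s: 17.0
position: [0.5397, -0.0246, 0.1823]
ee_rot: [0.651, 0.759, -0.0, -0.0]
ft_force: [-4.8, -2.0, 3.1]
finger_gap: 0.0191
grasp_force: 2.6
```

Call:
{"fn": "send_rows", "kwargs": {
  "moves": [
    [[0,0.0015,0],0,0.6],
    [[0,0,0],0,0.6],
    [[0,0,0],0,0.6]
  ]
}}

```text
time_s: 17.3
position: [0.5399, -0.0246, 0.1822]
ee_rot: [0.651, 0.759, -0.002, -0.001]
ft_force: [-11.7, -2.2, 7.5]
finger_gap: 0.019
grasp_force: 6.1
```

Call:
{"fn": "send_rows", "kwargs": {
  "moves": [
    [[0,0.0015,0],0,0.6],
    [[0,0,0],0,0.6],
    [[0,0,0],0,0.6]
  ]
}}

```text
time_s: 17.6
position: [0.5401, -0.0245, 0.1821]
ee_rot: [0.651, 0.759, -0.003, -0.002]
ft_force: [-18.7, -3.1, 11.8]
finger_gap: 0.0191
grasp_force: 9.6
```

Force is rising with no motion, so the keeper is at its stop. I'll back off, lift clear and check.

Call:
{"fn": "send_rows", "kwargs": {
  "moves": [
    [[0,-0.002,0],0,0.6],
    [[0,-0.002,0],0,0.6],
    [[0,-0.0015,0],0,0.6],
    [[0,0,0],0,0.5],
    [[0,0,-0.01],0,0.4],
    [[0,0,-0.03],0,0.4],
    [[0,0,-0.04],0,0.4],
    [[0,0,-0.04],0,0.4],
    [[-0.03,0,-0.02],0,0.4],
    [[-0.03,0,0],0,0.4]
  ]
}}

```text
time_s: 18.6
position: [0.5489, -0.0844, 0.3284]
ee_rot: [0.65, 0.76, 0.002, 0.004]
ft_force: [0.9, -1.4, -0.7]
finger_gap: 0.0278
grasp_force: 0.0
```

Call:
{"fn": "send_rows", "kwargs": {
  "moves": [
    [[0,-0.04,0],0,0],
    [[0,-0.04,0],0,0],
    [[0,-0.04,0],0,0],
    [[0,0,0],0,0],
    [[0,0,0],0,0]
  ]
}}

```text
time_s: 19.1
position: [0.4284, -0.1027, 0.3236]
ee_rot: [0.651, 0.759, 0.001, 0.001]
ft_force: [-0.4, 0.0, 1.0]
finger_gap: 0.0466
grasp_force: 0.0
```

```bash
python3 st.py
python3 - <<'E'
from h import *
for n in("top","scene","wrist"):
    c=cal(n); p,d=manip.snapshot(n); u,v,P=cloud(n,d,c); cv2.imwrite(f"pics/{n}3.png",p)
    k=P[(np.hypot(P[:,0]-.5377,P[:,1]+.0255)<.018)&(P[:,2]>.199)&(P[:,2]<.212)]
    if len(k)>3:
        r=cv2.minAreaRect((k[:,:2]*1000).astype(np.float32)); print(n,"pin",len(k),r,np.degrees(np.arctan2(r[0][1]-18.9,r[0][0]-530.3))%360)
    m=(np.hypot(P[:,0]-.545,P[:,1]+.07)<.068)&(P[:,2]>.188)&(P[:,2]<.196)&(P[:,1]<-.045)
    b=P[m]; print(n,len(b),cv2.minAreaRect((b[:,:2]*1000).astype(np.float32)) if len(b)>3 else 0)
a=cv2.imread("pics/top3.png")[150:290,100:420];b=cv2.imread("pics/scene3.png")[130:350,130:470]
cv2.imwrite("pics/fin.png",np.hstack([cv2.resize(a,(400,175*1)),cv2.resize(b,(400,260))[:175]]) if 0 else np.vstack([cv2.resize(a,(640,280)),cv2.resize(b,(640,310))]))
E
```

```text
19.1 tq [-0.016  0.04  -0.035] [-0.41  0.02  0.99] [ 0.4284 -0.1027  0.3236] yaw 98.78
r 0.1586 ang 230.02154108815103 gap 0.046597564692873523
top pin 23 ((536.123291015625, -26.708715438842773), (10.775826454162598, 9.438642501831055), 0.890791118144989) 277.2761196847121
top 34 ((544.785400390625, -70.18834686279297), (123.84593200683594, 10.364032745361328), 11.108747482299805)
scene pin 28 ((538.7340698242188, -25.702163696289062), (10.474319458007812, 11.312968254089355), 27.024662017822266) 280.7079421441738
scene 272 ((546.9703369140625, -70.00732421875), (122.37648010253906, 14.486245155334473), 10.44146728515625)
wrist pin 285 ((536.8037719726562, -26.091371536254883), (12.565999031066895, 12.43343734741211), 29.958620071411133) 278.22546926913964
wrist 2525 ((545.6756591796875, -70.23202514648438), (123.38919830322266, 14.462038040161133), 10.479541778564453)
```

View pics/fin.png

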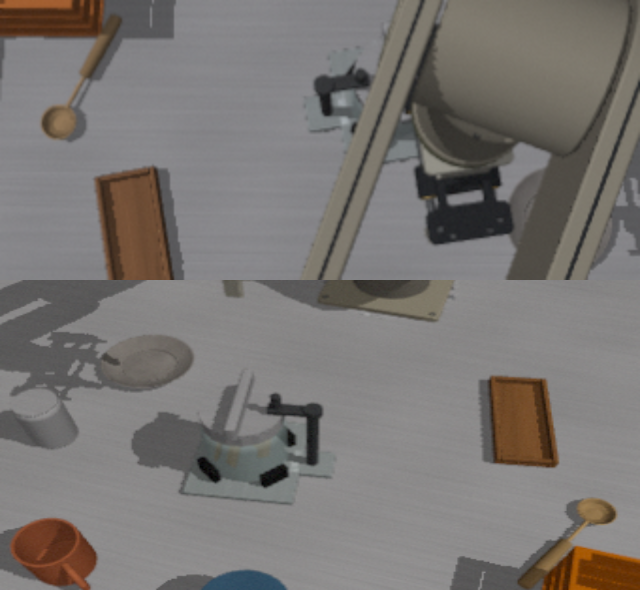

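The final picture shows the keeper arm lying over the lid's rim (pin near (275,405), lower half), the lid home, and the bystanders undisturbed.

```bash
python3 -c "
from workcell import manip
print(manip.close_job())"
```

```text
the job is handed in; nothing more can be done
None
```

I turned the lid back until it dropped into the thread, screwed it clockwise to its stop, and swung the keeper arm over it to its stop. The arm is clear, the other items I could see in the last pictures look unmoved, and the job was handed in at about 19 s; it returned no verdict.

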